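# Tare the gilding bench scale with its sunken key

### The arm

A 7-joint arm with a two-finger parallel gripper is mounted at the origin on the work surface. World frame = base frame: x ahead of the robot, y to its left, z up, the work surface at z = 0. Lengths are in m, angles in rad, forces in N, time in s.
With the tool pointing down it reaches from about 0.425 to 0.925 m from the base axis. Payload 6.8 kg.
Tool frame: the origin (TCP) lies at the very end of the fingers, on their centre line; the grasp point (between the pads) lies 19 mm behind it; z points along the fingers, y is the line along which they close (so a half turn about z gives the same grasp; the last joint's range is limited). The gripper opens to 85 mm and grips with 20 to 120 N. Pads are 22 mm wide; open, the fingers measure 114 mm over their backs; the gripper's body (76 mm by 85 mm) begins 54 mm behind the grasp point. The pads swing forward as they close: fully open they stand 13 mm farther back than shut.
Start: joints at [1.123, 0.477, 0.022, 1.555, -0.011, 1.109, -0.083], TCP at [0.225, -0.636, 0.231] pointing down, gripper open.
Joint ranges: [-2.96, 2.96], [-0.34, 2.1], [-1.41, 1.46], [0.24, 2.44], [-1.37, 4.51], [0.17, 1.92], [-2.96, 2.96]. Speed limits (rad/s): [2.39, 2.39, 3.14, 3.14, 3.14, 3.14, 3.14].

### API

Orientations are given as a rotation vector (axis times angle).
In Python, from bench import get_obs, viewer, r gives the robot as it stands. The module is installed in compiled form; this text tells all that it offers.
- The arm moves only by the tool play_rows, never from a script. Its argument "commands" is a list that holds one entry, the list of rows, each a list of 5 numbers: the gripper's target within -1 to 1 (shut at 1, half-way at 0, fully open at -1), then the shift along the tool's x, y, z scaled (see below), then the turn about the tool's z scaled (see below). A call has 1 to 12 rows; each row is the pose to reach, as a shift and turn from the pose commanded when the call began, along the tool's axes at that moment; what a row does not reach only later rows make up. The controller multiplies each number of a shift by 0.2 m and each number of a turn by pi/2 rad. A row lasts 1/12 s, in which the tool goes at most 41.7 mm and 7.16 degrees, less where a joint would pass 70% of its speed; a pose out of reach is approached as far as the arm can. A call with a number of a shift or a turn outside -1 to 1 is refused whole. A call with a gripper value outside its range is refused whole. The fingers move at their own pace and stop on an object; "grip_force" is the grip in N (left out, the last holds). Time passes only in rows, so rows that repeat a pose let the fingers close. It gives the time, the measured TCP pose, the force, the opening and the grip force at its end, in the units of the state.
- get_obs(): the state, without advancing time (a new reading comes with each control period).
- viewer.grab_frame(name): name is "scene" or "side" or "wrist"; returns a dict with "pixels" (384x512x3 uint8, red, green, blue), "fovy" (degrees; the focal length in pixels is half the picture's height over the tangent of half this angle, whatever the lens; pixels are square), "cx", "cy" (the principal point, pixels), "world_to_cam" (4x4, takes a point from world to camera coordinates); the wrist camera has in their place "hand_eye" (4x4, takes a point from camera to tool coordinates, whose origin is the TCP and whose axes are the flange's). Camera axes: x right, y up, looking along -z (the intrinsics and any distortion apply to the point x, -y, -z); pixel columns grow to the right and rows downward; lengths in m; the calibration is good to about 2 mm. A picture is of the moment at which its call begins: read the wrist's pose just before it. There is no depth.
- r.hand_in(): hands the job in; it is judged then, once.
Trained networks look in a picture, given as the dict that the camera call returned (one of the last four; its "shot" number tells which), for a name from the list of things; names that differ only in an ending like _2 or _b are one class to them, and where a whole thing is asked for, a point or a joint stands for the part that bears it (a point fixed in the world has none). Each returns a list of dicts, best first, with "score" (0 to 1); they miss things now and then, are a little off and sometimes report something else, mostly with a low value. They report only what shows in the picture. A call takes as long as a camera call. They do not tell look-alikes from the thing itself.
- viewer.trace(picture, thing): "pixels" (384x512 bool, what is visible of it) and "rect" ([left, top, right, bottom] in pixels, round what is visible of it).
The state is a dict: "clock": time; "joints": joint angles; "qvel": joint speeds; "tau": joint torques, N m; "tcp_pos": TCP position; "orientation": TCP orientation; "contact_force": force on the tool from outside, world axes, zero at the start; "moment": the same for the moment, N m; "grip_width": finger opening in m; "gripper_force": force on a finger pad.
Only numpy, scipy, OpenCV 4.12 (cv2) and the standard library are available. Lean on these libraries where they do the work, as an engineer would, in place of code of your own. Each camera call takes 0.05 s, during which the arm holds its last target. There are 200 camera calls.

### The job

Zero the bench scale for the white mixing cup standing on its pan: push the sliding guard sideways all the way to its stop so that it uncovers the round well, then reach shut fingertips into that well and gently press the sunken round key fully down for a moment. Let the key come back up, leave the guard over the square well and the square key unpressed, and do not shift, lift or tip the cup or the things lying around the scale.

Things in the scene. Friction and masses are not known exactly. Their poses are not given: they have to be found in the camera images.
- scale: White bench scale, fixed, 280 (x) x 200 (y) x 45 mm high. Origin: centre of its underside; x runs from its front to its back, y to the left seen from the robot, z up. Flat front panel from x = -140 to -40 mm, top 45 mm above the table, with two wells centred at x = -90 mm: round at y = -31 mm, square at y = +31 mm. Steel pan 150 mm across at x = +60 mm, top 60 mm above the table.
- well (a point): Centre of the round well's mouth, level with the panel's top, axes as the scale's. The well is vertical, 46 mm across; the key's face lies 18 mm below this point, 24 mm when fully pressed. Two low rails for the guard run past it along y, 33 mm to either side in x (5 mm wide, 6 mm high).
- tare_top (a point): Centre of the top face of the round steel key (30 mm diameter) sunk in the round well: 27 mm above the table when up.
- ridge (a point): Centre of the top of the upright push ridge on the sliding guard, 64.5 mm above the table: 50 mm long along the scale's x, 6 mm thick along y, 16 mm high. It stands on the -y edge of the guard's plate (60 x 56 mm along x and y, 3 mm thick, upper face 48.5 mm above the table). Push its -y face, 3 mm to the -y side of this point, towards +y.
- guard (a joint): Travel of the dark steel guard along the scale's +y, in m: 0 = centred over the round well, 0.062 = stop, centred over the square well. Starts between 0 and 0.008. Slides with about 1.5 N of friction and stays where it is left.
- tare_key (a joint): Downward travel of the round key in m: 0 = up, 0.006 = fully down. Springy: starts to move at about 2 N, fully down at about 5.5 N, comes back by itself.
- cal_key (a joint): Downward travel of the square steel key (28 x 28 mm, same depth and spring) in the square well (46 x 46 mm), in m: 0 = up. To be left unpressed.
- cup: White mixing cup, empty, loose on the scale's pan: 68 mm across, 70 mm high. Origin: centre of its underside, 60 mm above the table; z up.
- pebble: Loose smooth stone used as a paperweight beside the scale's right side (-y), 64 mm across, 35 mm high. Origin: centre of its underside.
- jar: Loose amber jar with a steel cap on the scale's left side (+y), 60 mm across, 85 mm high. Origin: centre of its underside.
- brush: Loose flat wooden brush on the scale's left side, 172 mm long along its own x (from -100 to +72 mm), 14 mm wide, 10 mm high. Origin on its underside.
- leafbook: Loose book of leaf, 90 x 90 x 12 mm, on the scale's right side. Origin: centre of its underside.
Not all that is in view belongs to the job. What is shaped like the cup but black or blue is not meant.

How it is judged:
By the outcome, as a careful person would: the job done as asked, in the order asked, and still so for the second after the job is handed in, with the robot touching nothing.
It also fails if it takes over 40 s, if anything falls off the work surface, if the arm or the gripper's body presses on something with over 40 N, if the wrist force passes 120 N, or if a joint passes its speed limit or range.

## Working session

There is one attempt and no reset: what is moved stays moved. The work goes in short steps, Python scripts to look and compute and a tool call to move; the robot and the scene stay as the last step left them, time stands still between calls to the robot, and variables do not carry over. Pictures are saved under pics/ and viewed, at most 10 in all, crops included, and the job is handed in when it is done.

Besides the shell and the picture viewer there is one more tool, called by a JSON object that holds its "api" and its "payload". play_rows: Moves the arm, as the interface text tells. Shifts and turns lie within -1 to 1; 1 stands for 0.2 m of shift or pi/2 rad of turn. Its arguments: {"type":"object","properties":{"commands":{"type":"array","items":{"type":"array","items":{"type":"array","items":{"type":"number","minimum":-1,"maximum":1}}}},"grip_force":{"type":"number"}},"required":["commands"]}

```bash
mkdir -p pics
cat > h.py <<'E'
import numpy as np,cv2
from scipy.spatial.transform import Rotation as R
from bench import get_obs,viewer,r
def cam(f,obs=None):
    h,w=f["pixels"].shape[:2]; F=h/2/np.tan(np.radians(f["fovy"])/2)
    if "world_to_cam" in f: c2w=np.linalg.inv(np.array(f["world_to_cam"]))
    else:
        T=np.eye(4);T[:3,:3]=R.from_rotvec(obs["orientation"]).as_matrix();T[:3,3]=obs["tcp_pos"]; c2w=T@np.array(f["hand_eye"])
    return F,f["cx"],f["cy"],c2w
def px2w(f,uv,z,obs=None):
    F,cx,cy,M=cam(f,obs); d=M[:3,:3]@np.array([(uv[0]-cx)/F,-(uv[1]-cy)/F,-1]); o=M[:3,3]
    return o+d*(z-o[2])/d[2]
def w2px(f,p,obs=None):
    F,cx,cy,M=cam(f,obs); q=np.linalg.inv(M)@np.append(p,1); return np.array([cx-F*q[0]/q[2],cy+F*q[1]/q[2]])
def save(f,n): cv2.imwrite("pics/"+n,cv2.cvtColor(f["pixels"],cv2.COLOR_RGB2BGR))
E
python3 - <<'E'
from h import *
o=get_obs(); print(o)
for n in ("scene","side"):
    f=viewer.grab_frame(n); save(f,n+"0.png"); print(n,[k for k in f],f["fovy"],f["cx"],f["cy"])
    for t in ("scale","guard","ridge","tare_key","cup","pebble","jar","brush","leafbook"):
        for d in viewer.trace(f,t)[:3]:
            m=np.argwhere(d["pixels"]).mean(0)[::-1]; print(t,round(d["score"],2),d["rect"],m.round(0))
E
```

```text
{'clock': 0.0, 'joints': array([ 1.1229094 ,  0.47778585,  0.02233765,  1.55642664, -0.01150838,
        1.10931654, -0.08310268]), 'qvel': array([ 0.00032132,  0.00027062, -0.00055139,  0.00038641, -0.00015462,
        0.00162355, -0.00034042]), 'tau': array([-2.35485422e-04, -5.96464634e+01,  1.60795894e+00, -2.81197482e+01,
        1.24541923e-02,  9.36855358e-03, -8.62024223e-06]), 'tcp_pos': array([ 0.22476363, -0.63585971,  0.23034571]), 'orientation': array([-3.09462632e+00, -5.30901866e-01,  6.72982546e-04]), 'contact_force': array([ 0.35700935, -0.53683776,  0.58138463]), 'moment': array([-0.01491798,  0.00367144, -0.008655  ]), 'gripper_force': 0.0, 'grip_width': 0.08529327010084124}
scene ['pixels', 'fovy', 'cx', 'cy', 'world_to_cam', 'shot'] 53.843154239670376 251.5164348548054 197.56260737877594
scale 0.95 [167.6, 143.5, 270.9, 248.3] [219. 201.]
guard 0.71 [197.1, 146.1, 223.4, 168.0] [208. 157.]
ridge 0.87 [195.2, 143.8, 221.4, 165.3] [208. 156.]
tare_key 0.56 [141.7, 161.9, 171.0, 183.8] [156. 173.]
cup 0.96 [171.1, 256.7, 210.5, 303.6] [192. 278.]
cup 0.85 [297.9, 23
[... 272 characters left out ...]
235.4] [131. 212.]
side ['pixels', 'fovy', 'cx', 'cy', 'world_to_cam', 'shot'] 48.25614839206549 259.24567116688337 199.50595618255974
scale 0.91 [228.9, 171.0, 360.8, 255.4] [299. 212.]
guard 0.9 [318.4, 191.9, 342.3, 214.3] [332. 203.]
ridge 0.96 [319.9, 189.7, 349.6, 215.0] [333. 203.]
ridge 0.18 [229.9, 172.1, 359.7, 257.5] [299. 212.]
cup 0.95 [257.5, 162.5, 284.2, 193.8] [270. 176.]
cup 0.73 [178.9, 200.5, 205.6, 236.8] [193. 220.]
cup 0.71 [253.2, 129.7, 270.6, 166.1] [261. 146.]
pebble 0.7 [326.9, 176.5, 351.3, 190.6] [340. 183.]
jar 0.77 [223.5, 216.4, 252.6, 258.1] [236. 237.]
brush 0.77 [272.1, 252.9, 343.7, 286.1] [305. 270.]
leafbook 0.62 [293.1, 157.6, 321.5, 179.3] [309. 168.]
```

Run:
```python
import cv2,numpy as np
a=cv2.imread("pics/scene0.png")[120:320,80:360];b=cv2.imread("pics/side0.png")[110:300,160:380]
a=cv2.resize(a,None,fx=2,fy=2,interpolation=3)[:400,:560]
cv2.imwrite("pics/a.png",cv2.resize(a,(784,560)));
cv2.imwrite("pics/b.png",cv2.resize(b,None,fx=3,fy=3,interpolation=3))
```

```text
(no output)
```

View pics/a.png

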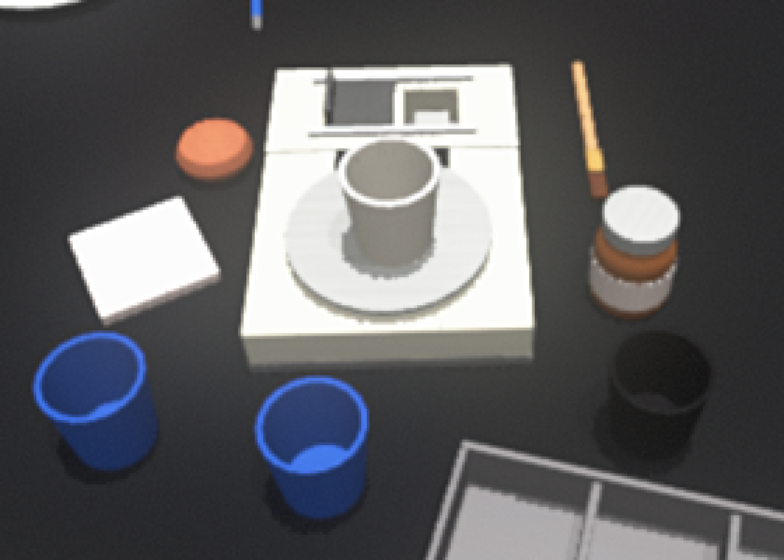

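View pics/b.png

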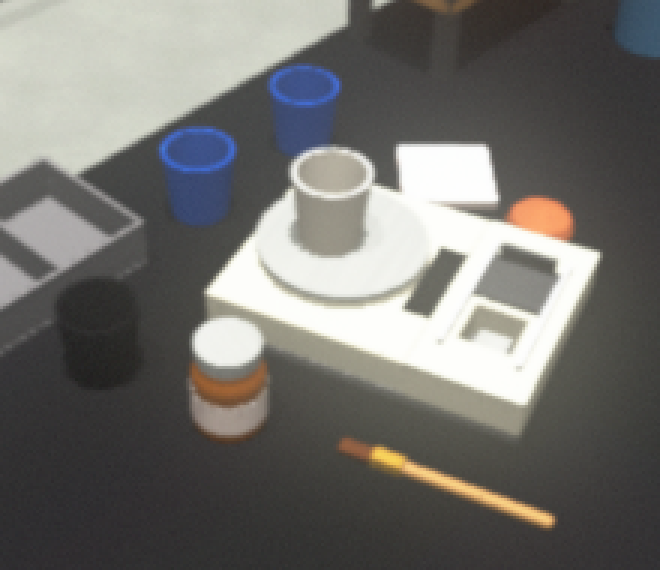

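The white cup stands on the pan (scene a.png at 390,200). The look-alikes are two blue cups (95,400 and 315,445) and a black one (660,395). The guard is at (362,103) with its ridge at (330,97), and the square well is open at (430,105). Next I fit the scale's pose from its top corners.

```bash
cat > fit.py <<'E'
from h import *
from scipy.optimize import least_squares
def fit(views,p0): # views: list (f,obs,[(localpt,uv)])
    def res(p):
        c,s=np.cos(p[2]),np.sin(p[2]); o=[]
        for f,ob,L in views:
            for l,uv in L:
                o+=list(w2px(f,[p[0]+c*l[0]-s*l[1],p[1]+s*l[0]+c*l[1],l[2]],ob)-uv)
        return o
    s=least_squares(res,p0,loss="soft_l1"); return s.x,np.round(res(s.x),1)
E
python3 - <<'E'
from fit import *
S=viewer.grab_frame("scene");D=viewer.grab_frame("side")
z=.045
a=lambda u,v:(80+u/2.8,120+v/2.8); b=lambda u,v:(160+u/3,110+v/3)
L=[((-.14,-.1,z),a(275,67)),((-.14,.1,z),a(512,65)),((.14,.1,z),a(533,330)),((.14,-.1,z),a(245,330))]
for l,uv in L: print(px2w(S,uv,z).round(3))
L2=[((-.14,-.1,z),b(600,253)),((-.14,.1,z),b(522,400)),((.14,.1,z),b(208,290))]
for l,uv in L2: print(px2w(D,uv,z).round(3))
p0=[.6,0,0]
for v in ([(S,None,L)],[(D,None,L2)],[(S,None,L),(D,None,L2)]): p,e=fit(v,p0);print(p.round(4),e)
c,s=np.cos(p[2]),np.sin(p[2])
for n,l in (("well",(-.09,-.031)),("ridge0",(-.09,-.056))):print(n,(p[0]+c*l[0]-s*l[1]).round(4),(p[1]+s*l[0]+c*l[1]).round(4))
print("pebble",px2w(S,(156,173),.02),px2w(D,(340,183),.02)); print("ridgepx",px2w(S,a(330,85),.06),px2w(S,a(328,68),.0645),px2w(S,a(331,110),.0645))
print("leaf",px2w(S,(131,212),.01))
E
```

```text
[ 0.485 -0.211  0.045]
[ 0.43  -0.015  0.045]
[0.703 0.064 0.045]
[ 0.752 -0.125  0.045]
[ 0.484 -0.209  0.045]
[ 0.431 -0.02   0.045]
[0.694 0.06  0.045]
[ 0.592  -0.0713  0.2864] [ 1.3  0.6 -0.1 -0.1  0.4 -1.9 -2.   0.6]
[ 0.5911 -0.0753  0.2839] [ 0.1 -0.4  0.7  0.8 -0.9 -0.8]
[ 0.5911 -0.0725  0.2883] [ 0.9  0.3 -0.6 -0.4  0.  -2.5 -2.2  0.2 -0.6 -0.1  0.2  1.4 -1.7 -0. ]
well 0.5137 -0.1278
ridge0 0.5208 -0.1517
pebble [ 0.56890862 -0.23529736  0.02      ] [ 0.56391255 -0.23930558  0.02      ]
ridgepx [ 0.51163719 -0.14936223  0.06      ] [ 0.49645507 -0.15616181  0.0645    ] [ 0.545407   -0.13580635  0.0645    ]
leaf [ 0.68515983 -0.24264972  0.01      ]
```

Both cameras agree: scale centre (0.591, -0.073), yaw about 0.287. I set out for a point beside the ridge, with the fingers shut.

{"api": "play_rows", "payload": {"commands": [[[1, 0.18, -0.13, 0, 0], [1, 0.36, -0.26, 0, 0], [1, 0.54, -0.39, 0, 0], [1, 0.73, -0.52, 0, 0], [1, 0.73, -0.52, 0, 0], [1, 0.73, -0.52, 0, 0]]], "grip_force": 40}}

```text
clock: 1.6
tcp_pos: [0.332, -0.4857, 0.2316]
orientation: [-3.093, -0.543, -0.003]
contact_force: [0.2, -0.8, -0.7]
grip_width: 0.0123
gripper_force: 0.0
```

{"api": "play_rows", "payload": {"commands": [[[1, 0.18, -0.13, 0, 0], [1, 0.36, -0.26, 0, 0], [1, 0.54, -0.39, 0, 0], [1, 0.73, -0.52, 0, 0], [1, 0.73, -0.52, 0, 0], [1, 0.73, -0.52, 0, 0]]]}}

```text
clock: 2.1
tcp_pos: [0.4337, -0.3401, 0.2315]
orientation: [-3.094, -0.541, -0.002]
contact_force: [-0.9, -0.4, 0.6]
grip_width: -0.0002
gripper_force: 0.0
```

{"api": "play_rows", "payload": {"commands": [[[1, 0.18, -0.13, 0, 0], [1, 0.36, -0.26, 0, 0.034], [1, 0.54, -0.39, 0, 0.034], [1, 0.73, -0.52, 0, 0.034], [1, 0.73, -0.52, 0.1, 0.034], [1, 0.73, -0.52, 0.15, 0.034], [1, 0.73, -0.52, 0.15, 0.034]]]}}

```text
clock: 2.68
tcp_pos: [0.5322, -0.1977, 0.1988]
orientation: [-3.109, -0.447, 0.007]
contact_force: [-0.2, -0.4, -0.3]
grip_width: 0.0001
gripper_force: 0.0
```

Run:
```python
from h import *
o=get_obs(); print(o["clock"],o["tcp_pos"],o["orientation"],o["contact_force"],o["grip_width"],o["joints"])
f=viewer.grab_frame("wrist"); save(f,"w1.png"); print(f["fovy"],f["hand_eye"])
for t in ("guard","ridge","tare_key","scale","cal_key"):
    for d in viewer.trace(f,t)[:2]: print(t,d["score"],d["rect"])
```

```text
2.6833 [ 0.53221649 -0.19771317  0.19877813] [-3.10877349 -0.44689446  0.00712694] [-0.2401484  -0.42818083 -0.26986302] 9.11405000075631e-05 [ 0.39960868  0.34682591 -0.19224164  1.83641574  0.07977275  0.97029539
 -1.11212853]
59.235709627923654 [[ 4.65033513e-04  9.52215542e-01  3.05426497e-01  7.89036537e-02]
 [ 9.99999567e-01 -6.88827616e-04  6.24959038e-04  3.91122608e-04]
 [ 8.05481915e-04  3.05426074e-01 -9.52215451e-01 -1.41941540e-01]
 [ 0.00000000e+00  0.00000000e+00  0.00000000e+00  1.00000000e+00]]
guard 0.72 [138.9, 139.4, 207.2, 202.0]
ridge 0.58 [138.5, 133.3, 206.4, 201.7]
ridge 0.32 [1.7, 0.0, 256.0, 221.1]
scale 0.61 [0.6, 0.0, 254.5, 222.4]
cal_key 0.73 [99.6, 145.6, 133.7, 179.5]
```

View pics/w1.png

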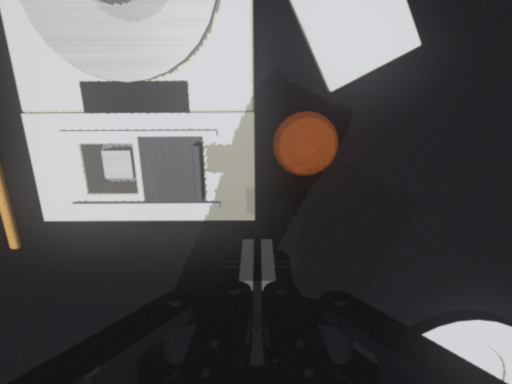

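The wrist view shows the guard over the round well (140–205, 137–202) with its ridge at about column 200. The square well is at (110,165), the panel's front right corner at (255,221) and the pebble at (305,143). I refine the pose from these.

Run:
```python
from fit import *
o=get_obs(); f=viewer.grab_frame("wrist"); z=.045
L=[((-.14,-.1,z),(255.5,221.5)),((-.14,.1,z),(42.5,221.5)),((-.04,-.1,z),(253.5,112)),((-.04,.1,z),(23.5,112))]
p,e=fit([(f,o,L)],[.59,-.073,.287]);print(p.round(4),e)
c,s=np.cos(p[2]),np.sin(p[2])
W=lambda x,y,z:np.array([p[0]+c*x-s*y,p[1]+s*x+c*y,z])
for n,uv,zz in (("ridge top -y near",(205,199),.0645),("ridge far",(204,143),.0645),("platecorner +y",(144,203),.0485),("sqkey",(118,165),.027),("tip",(257,240),.199)):
    q=px2w(f,uv,zz,o)-[p[0],p[1],0]; print(n,(c*q[0]+s*q[1]).round(4),(-s*q[0]+c*q[1]).round(4))
q=o["tcp_pos"]-[p[0],p[1],0];print("tcp local",c*q[0]+s*q[1],-s*q[0]+c*q[1],"proj",w2px(f,o["tcp_pos"],o))
print(W(-.09,-.031,0),W(-.09,-.09,0))
```

```text
[ 0.5952 -0.0738  0.2829] [-1.4 -1.5  2.4 -1.8  0.4  1.1 -0.6  0.8]
ridge top -y near -0.1121 -0.0572
ridge far -0.0628 -0.0586
platecorner +y -0.1216 0.0023
sqkey -0.0906 0.031
tip -0.0858 -0.1026
tcp local -0.09367174864868573 -0.10227432338695487 proj [256.24981274 258.06381301]
[ 0.5173898  -0.12863934  0.        ] [ 0.53385691 -0.18529474  0.        ]
```

{"api": "play_rows", "payload": {"commands": [[[1, 0.018, 0, 0.18, 0], [1, 0.018, 0, 0.36, 0], [1, 0.018, 0, 0.54, 0], [1, 0.018, 0, 0.68, 0], [1, 0.018, 0, 0.73, 0], [1, 0.018, 0, 0.73, 0], [1, 0.018, 0, 0.73, 0]]]}}

```text
clock: 3.62
tcp_pos: [0.538, -0.1957, 0.0562]
orientation: [3.109, 0.448, 0.001]
contact_force: [-0.1, 0.7, 0.2]
grip_width: 0.0002
gripper_force: 0.0
```

{"api": "play_rows", "payload": {"commands": [[[1, 0, -0.03, 0, 0], [1, 0, -0.06, 0, 0], [1, 0, -0.09, 0, 0], [1, 0, -0.12, 0, 0], [1, 0, -0.14, 0, 0], [1, 0, -0.16, 0, 0], [1, 0, -0.18, 0, 0], [1, 0, -0.2, 0, 0], [1, 0, -0.22, 0, 0], [1, 0, -0.24, 0, 0], [1, 0, -0.24, 0, 0]]]}}

```text
clock: 4.53
tcp_pos: [0.5237, -0.1484, 0.0554]
orientation: [-3.109, -0.449, 0.0]
contact_force: [0.4, -0.6, 0.9]
grip_width: -0.0001
gripper_force: 0.3
```

Run:
```python
from h import *
f=viewer.grab_frame("side"); cv2.imwrite("pics/s1.png",cv2.resize(cv2.cvtColor(f["pixels"][150:270,250:400],cv2.COLOR_RGB2BGR),None,fx=5,fy=5,interpolation=3))
```

```text
(no output)
```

View pics/s1.png

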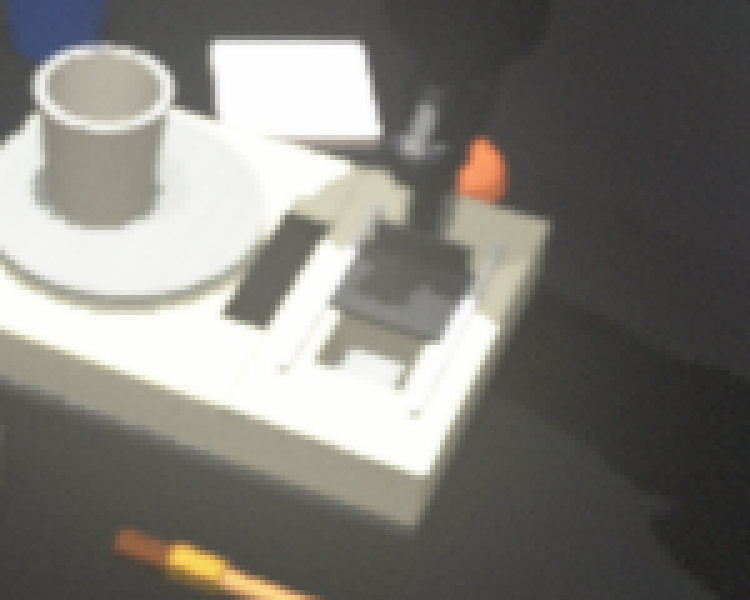

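The fingers are behind the ridge (440,220) and the guard's plate is beginning to cover the square well (370,350). I keep pushing.

{"api": "play_rows", "payload": {"commands": [[[1, 0, -0.02, 0, 0], [1, 0, -0.04, 0, 0], [1, 0, -0.06, 0, 0], [1, 0, -0.08, 0, 0], [1, 0, -0.1, 0, 0], [1, 0, -0.12, 0, 0], [1, 0, -0.14, 0, 0], [1, 0, -0.16, 0, 0], [1, 0, -0.175, 0, 0], [1, 0, -0.175, 0, 0], [1, 0, -0.175, 0, 0]]]}}

```text
clock: 5.5
tcp_pos: [0.5138, -0.115, 0.0553]
orientation: [-3.109, -0.449, 0.0]
contact_force: [-0.5, -0.1, -0.0]
grip_width: 0.0002
gripper_force: 0.0
```

{"api": "play_rows", "payload": {"commands": [[[1, 0, -0.005, 0, 0], [1, 0, -0.01, 0, 0], [1, 0, -0.015, 0, 0], [1, 0, -0.02, 0, 0], [1, 0, -0.02, 0, 0]]]}}

```text
clock: 5.92
tcp_pos: [0.5129, -0.1118, 0.0553]
orientation: [3.109, 0.448, 0.0]
contact_force: [0.6, -0.6, -1.0]
grip_width: 0.0002
gripper_force: 0.5
```

{"api": "play_rows", "payload": {"commands": [[[1, 0, -0.005, 0, 0], [1, 0, -0.01, 0, 0], [1, 0, -0.015, 0, 0], [1, 0, -0.02, 0, 0], [1, 0, -0.02, 0, 0]]]}}

```text
clock: 6.33
tcp_pos: [0.5116, -0.1077, 0.0553]
orientation: [-3.109, -0.449, 0.0]
contact_force: [0.1, -0.0, -0.3]
grip_width: 0.0002
gripper_force: 0.4
```

{"api": "play_rows", "payload": {"commands": [[[1, 0, -0.005, 0, 0], [1, 0, -0.01, 0, 0], [1, 0, -0.015, 0, 0], [1, 0, -0.015, 0, 0]]]}}

```text
clock: 6.67
tcp_pos: [0.5112, -0.1061, 0.0554]
orientation: [3.108, 0.447, 0.001]
contact_force: [2.2, -4.3, -2.0]
grip_width: 0.0003
gripper_force: 1.8
```

{"api": "play_rows", "payload": {"commands": [[[1, 0, -0.005, 0, 0], [1, 0, -0.01, 0, 0], [1, 0, -0.01, 0, 0]]]}}

```text
clock: 6.92
tcp_pos: [0.5111, -0.1058, 0.0555]
orientation: [3.107, 0.445, 0.002]
contact_force: [2.3, -9.5, -3.8]
grip_width: -0.0001
gripper_force: 3.7
```

The force rises with almost no motion, so the guard is at its stop. I back off, lift and look.

{"api": "play_rows", "payload": {"commands": [[[1, 0, 0.05, 0, 0], [1, 0, 0.08, -0.05, 0], [1, 0, 0.12, -0.2, 0], [1, 0, 0.12, -0.4, 0], [1, 0, 0.12, -0.55, 0], [1, 0, 0.12, -0.55, 0], [1, 0, 0.12, -0.55, 0]]]}}

```text
clock: 7.5
tcp_pos: [0.5184, -0.1262, 0.1678]
orientation: [3.108, 0.448, 0.007]
contact_force: [-0.8, 0.1, -0.3]
grip_width: 0.0001
gripper_force: 0.0
```

Run:
```python
from h import *
o=get_obs(); f=viewer.grab_frame("wrist"); print(o["tcp_pos"],o["orientation"],w2px(f,o["tcp_pos"],o))
np.savez("w2.npz",tcp=o["tcp_pos"])
for t in ("guard","ridge","tare_key","cal_key"):
    for d in viewer.trace(f,t)[:2]: print(t,d["score"],d["rect"])
cv2.imwrite("pics/w2.png",cv2.resize(cv2.cvtColor(f["pixels"][60:300,100:420],cv2.COLOR_RGB2BGR),None,fx=2.5,fy=2.5,interpolation=3))
```

```text
[ 0.5184     -0.12618615  0.16779294] [3.10849964 0.44831564 0.00670526] [256.24803401 258.05999629]
guard 0.69 [142.2, 151.8, 217.6, 224.9]
ridge 0.92 [142.4, 154.6, 217.6, 225.4]
tare_key 0.7 [237.9, 163.5, 274.8, 198.0]
```

View pics/w2.png

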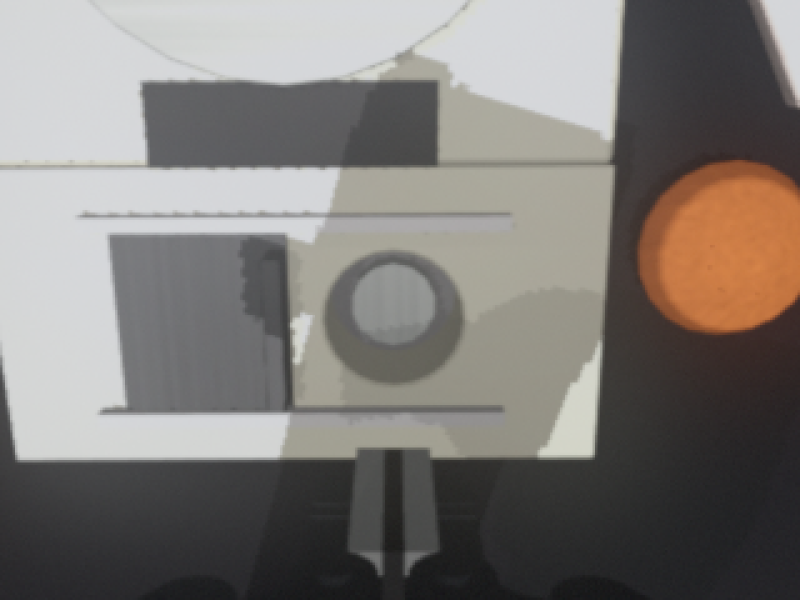

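The round well is fully uncovered: its mouth is at crop (394,317) and the key at (394,304). The guard (110–290, 235–408) lies over the square well.

Run:
```python
from h import *
o=get_obs(); f=viewer.grab_frame("wrist"); M=R.from_rotvec(o["orientation"]).as_matrix()
c=lambda u,v:(100+u/2.5,60+v/2.5)
for n,uv,z in (("mouth",(394,317),.045),("mouthtop",(394,250),.045),("mouthbot",(394,384),.045),("L",(325,317),.045),("Rr",(463,317),.045),("key",(394,304),.027)):
    p=px2w(f,c(*uv),z,o); print(n,p.round(4),"tool mm",(M.T@(p-o["tcp_pos"])*1000).round(1))
print(M[:,2])
```

```text
mouth [ 0.5145 -0.127   0.045 ] tool mm [ -1.5   0.8 119. ]
mouthtop [ 0.5357 -0.1207  0.045 ] tool mm [ 20.6   0.8 119. ]
mouthbot [ 0.4922 -0.1336  0.045 ] tool mm [-24.8   0.8 119.1]
L [ 0.5082 -0.1056  0.045 ] tool mm [ -1.5 -21.5 119. ]
Rr [ 0.5208 -0.1484  0.045 ] tool mm [ -1.5  23.1 119. ]
key [ 0.5136 -0.1273  0.027 ] tool mm [ -2.4   0.8 137. ]
[-2.74503846e-03  6.60447749e-04 -9.99996014e-01]
```

{"api": "play_rows", "payload": {"commands": [[[1, -0.01, 0.004, 0.1, 0], [1, -0.01, 0.004, 0.25, 0], [1, -0.01, 0.004, 0.4, 0], [1, -0.01, 0.004, 0.5, 0], [1, -0.01, 0.004, 0.57, 0], [1, -0.01, 0.004, 0.61, 0], [1, -0.01, 0.004, 0.65, 0], [1, -0.01, 0.004, 0.65, 0], [1, -0.01, 0.004, 0.65, 0]]]}}

```text
clock: 8.55
tcp_pos: [0.5155, -0.1275, 0.0354]
orientation: [-3.109, -0.448, 0.0]
contact_force: [0.9, -0.5, -0.5]
grip_width: -0.0001
gripper_force: 0.0
```

{"api": "play_rows", "payload": {"commands": [[[1, 0, 0, 0.01, 0], [1, 0, 0, 0.02, 0], [1, 0, 0, 0.03, 0], [1, 0, 0, 0.04, 0], [1, 0, 0, 0.04, 0]]]}}

```text
clock: 8.97
tcp_pos: [0.5154, -0.1275, 0.0272]
orientation: [3.109, 0.448, 0.0]
contact_force: [0.7, -0.2, -0.9]
grip_width: -0.0005
gripper_force: 0.0
```

{"api": "play_rows", "payload": {"commands": [[[1, 0, 0, 0.005, 0], [1, 0, 0, 0.01, 0], [1, 0, 0, 0.015, 0], [1, 0, 0, 0.015, 0]]]}}

```text
clock: 9.3
tcp_pos: [0.5155, -0.1276, 0.0243]
orientation: [3.109, 0.448, 0.0]
contact_force: [-1.0, -0.2, 3.4]
grip_width: -0.0002
gripper_force: 1.6
```

{"api": "play_rows", "payload": {"commands": [[[1, 0, 0, 0.005, 0], [1, 0, 0, 0.01, 0], [1, 0, 0, 0.015, 0], [1, 0, 0, 0.015, 0]]]}}

```text
clock: 9.63
tcp_pos: [0.5154, -0.1276, 0.0213]
orientation: [3.109, 0.448, 0.0]
contact_force: [-1.2, 1.1, 5.0]
grip_width: 0.0001
gripper_force: 2.6
```

{"api": "play_rows", "payload": {"commands": [[[1, 0, 0, 0.005, 0], [1, 0, 0, 0.01, 0], [1, 0, 0, 0.01, 0], [1, 0, 0, 0.01, 0]]]}}

```text
clock: 9.97
tcp_pos: [0.5155, -0.1276, 0.0208]
orientation: [3.109, 0.448, 0.0]
contact_force: [-6.2, 1.9, 21.9]
grip_width: -0.0
gripper_force: 11.1
```

The key is at the bottom: the motion stopped at 0.0208 and the force rose. I release it and withdraw straight up.

{"api": "play_rows", "payload": {"commands": [[[1, 0, 0, -0.02, 0], [1, 0, 0, -0.06, 0], [1, 0, 0, -0.12, 0], [1, 0, 0, -0.25, 0], [1, 0, 0, -0.45, 0], [1, 0, 0, -0.65, 0], [1, 0, 0, -0.73, 0], [1, 0, 0, -0.73, 0], [1, 0, 0, -0.73, 0], [1, 0, 0, -0.73, 0]]]}}

```text
clock: 10.8
tcp_pos: [0.5145, -0.1275, 0.1646]
orientation: [-3.109, -0.448, 0.002]
contact_force: [0.1, 0.1, 0.9]
grip_width: -0.0001
gripper_force: 0.0
```

Run:
```python
from h import *
o=get_obs(); f=viewer.grab_frame("wrist"); print(o["tcp_pos"],o["contact_force"])
cv2.imwrite("pics/w3.png",cv2.resize(cv2.cvtColor(f["pixels"][60:300,100:420],cv2.COLOR_RGB2BGR),None,fx=2.5,fy=2.5,interpolation=3))
s=viewer.grab_frame("scene")
for t in ("cup","pebble","jar","brush","leafbook"):
    print(t,[(d["rect"]) for d in viewer.trace(s,t)[:3]])
```

```text
[ 0.51449409 -0.12745552  0.1645976 ] [0.06651483 0.05343565 0.85539785]
cup [[199.7, 167.0, 237.7, 214.9], [296.8, 235.9, 334.6, 285.0], [90.1, 239.2, 135.5, 288.8]]
pebble [[143.1, 162.3, 170.3, 184.7]]
jar [[293.9, 189.0, 323.1, 233.1]]
brush [[284.0, 143.4, 290.7, 192.2], [165.7, 141.4, 269.2, 250.4], [222.4, 142.1, 248.8, 166.8]]
leafbook [[105.5, 191.1, 156.6, 237.2]]
```

View pics/w3.png

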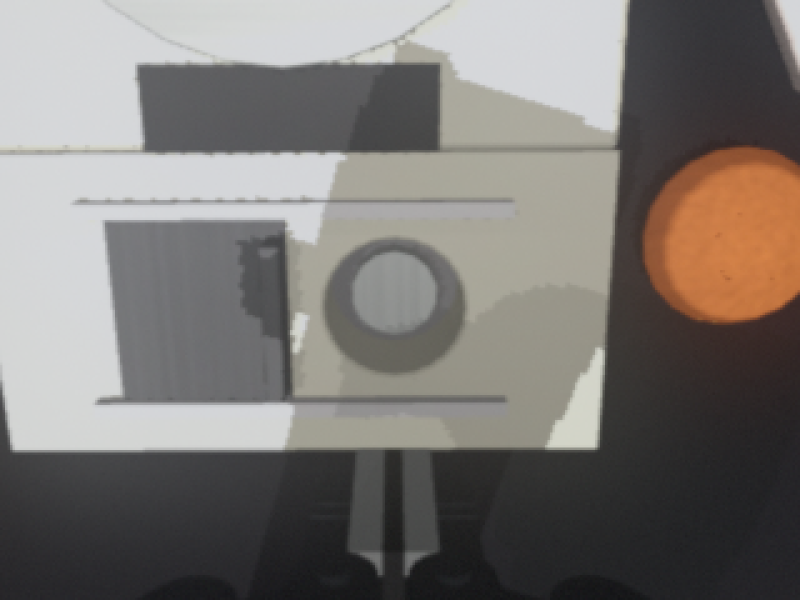

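The key is back up (394,293), the guard is still over the square well (105–290, 220–400), and nothing else has moved. I hand the job in.

```bash
python3 -c "
from bench import r
print(r.hand_in())"
```

```text
the job is handed in; nothing more can be done
None
```

I handed the job in: I pushed the guard to its stop over the square well, pressed the round key fully down (about 22 N at the bottom) and let it come back up, and the cup and the things around the scale show no shift in the pictures.

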